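Release the pillar candles from the counter chute

TASK

Two gravity chutes stand on the counter. On the one that holds the pair of short slim pillar candles side by side, pull the gate knob straight out until it clicks into its out position, so that both candles roll down into that chute's catch tray, then push the knob fully home again so the gate is shut. Leave the other chute with the single long thick candle shut, and do not disturb the other goods on the counter.

Things in the scene. Friction and masses are not known exactly. Their poses are not given: they have to be found in the camera images.
- chute_pair: Fixed chute of plywood and dark steel, 270 x 135 mm. Origin on the counter under its middle; z up, x up the chute (away from the robot within 15 deg), y left. Floor slopes down to -x at 35 deg, 123 wide inside, into a level tray. A steel gate plate square to the floor meets it at x 30, z 46, and runs through a bridge whose top is 75 off the floor. Holds the two slim candles; may be left or right.
- chute_single: A chute just like chute_pair (same sizes, knob and rail), holding the single thick candle above its gate; must stay shut. Same frame as chute_pair. The two chutes may change places.
- pair_knob (a point): Centre of the plain aluminium gate knob: cylinder 40 mm dia, 34 tall, on a 14 stem; its underside is 28 above the bridge when home. Own z: pull-out direction, up and towards the robot, 35 deg off vertical; own y across the chute. Home it is at (-39, 0, 144) in its chute's frame. On chute_pair: the knob to work.
- single_knob (a point): Centre of the plain aluminium gate knob: cylinder 40 mm dia, 34 tall, on a 14 stem; its underside is 28 above the bridge when home. Own z: pull-out direction, up and towards the robot, 35 deg off vertical; own y across the chute. Home it is at (-39, 0, 144) in its chute's frame. On chute_single: leave it alone.
- pair_tray (a point): Middle of the catch tray's floor at the low end of chute_pair, 6 mm above the counter. Inside 120 long (chute x) x 123 wide, walls 55 high. Axes as the chute's.
- pair_rail (a point): Middle of a steel rail 20 mm thick, 142 long, fixed across the chute at (-24, 0, 253) in its frame on 10 mm posts at y +-71. It hangs over the knob: a hand from straight above hits it, so come along the knob's axis (leaning 35 deg), which clears the rail by 65. On chute_pair; chute_single has the same.
- gate_pair (a joint): Gate travel in m along the knob's z: 0 fully home (shut), 0.050 out at the on detent (open, gate edge 56 mm off the floor); hard stops at both ends. A detent spring holds either end: it resists by up to about 9 N before half way, then snaps on by itself. Gate of chute_pair.
- gate_single (a joint): Gate travel in m along the knob's z: 0 fully home (shut), 0.050 out at the on detent (open, gate edge 56 mm off the floor); hard stops at both ends. A detent spring holds either end: it resists by up to about 9 N before half way, then snaps on by itself. Gate of chute_single: leave it at 0.
- pillar_left: White pillar candle, 40 in diameter, 50 long, plain cylinder lying across the chute. Origin at its centre, y along its length (it rolls about y). Starts resting against the gate of chute_pair, upslope of it, on the +y side, about 0.06 kg; rolls down by itself when the gate is open. 
- pillar_right: White pillar candle, 40 in diameter, 50 long, plain cylinder lying across the chute. Origin at its centre, y along its length (it rolls about y). Starts beside pillar_left, end to end, on the -y side of the same chute; rolls down with it. 
- thick_pillar: White pillar candle, 50 in diameter, 108 long, plain cylinder lying across the chute. Origin at its centre, y along its length (it rolls about y). Rests against the gate of chute_single and must stay there. 
- jar_candle: Bystander: amber jar with steel lid, 74 in diameter, 100 tall, standing behind chute_pair. Origin under its middle.
- oil_bottle: Bystander: green bottle, 56 in diameter, 130 tall, standing behind chute_single. Origin under its middle.
- carton: Bystander: cardboard carton 110 x 90 x 80 to the left. Origin under its middle.
- tin: Bystander: steel tin 80 in diameter, 60 tall, to the left. Origin under its middle.
- holder: Bystander: blue ceramic bowl, 80 across, 50 tall, to the right. Origin under its middle.
- wrapped_soap: Bystander: paper-wrapped block 90 x 60 x 30, to the right. Origin under its middle.
Things that resemble listed ones, but are neither listed nor needed, are in the scene too. Leave any brown, pink or turquoise look-alike of the pillar_right alone.

How it is judged:
By the outcome, as a careful person would: the job done as asked, in the order asked, and still so for the second after the job is handed in, with the robot touching nothing.
It also fails if it takes over 32 s, if anything falls off the work surface, if the arm or the gripper's body presses on something with over 40 N, if the wrist force passes 120 N, or if a joint passes its speed limit or range.

ROBOT

A 6-joint arm with a two-finger parallel gripper is mounted at the origin on the work surface. World frame = base frame: x ahead of the robot, y to its left, z up, the work surface at z = 0. Lengths are in m, angles in degrees, forces in N, time in s.
With the tool pointing down it reaches from about 0.35 to 0.875 m from the base axis. Payload 4.2 kg.
Tool frame: the origin (TCP) lies on the centre line of the jaws, within the pads' length; the fingertips stand 19 mm ahead of it and the grasp point (between the pads) is the TCP; z points along the fingers, y is the line along which they close (so a half turn about z gives the same grasp; the last joint's range is limited). The gripper opens to 87 mm and grips with 3 to 60 N. Pads are 19 mm wide; open, the fingers measure 117 mm over their backs; the gripper's body (75 mm by 190 mm) begins 51 mm behind the grasp point.
Start: joints at [14.817, 22.042, 0.453, 0, -68.411, -14.817], TCP at [0.625, 0, 0.242] pointing down, gripper open.
Joint ranges: [-179.83, 179.83], [-69.29, 118.12], [-61.27, 80.66], [-181.25, 117.63], [-171.15, -9.14], [-177.46, 177.46]. Speed limits (degrees/s): [159.86, 159.86, 180, 180, 180, 180].

INTERFACE

Orientations are given as a 3x3 rotation matrix whose columns are the frame's x, y, z axes.
In Python, from station import sense, capture, finish_job, search_frame, masks_of gives the robot as it stands.
- The arm moves only by the tool drive_tool, never from a script. Its argument "rows" is a list of rows, each a list of 7 numbers: the opening in per cent of the stroke, from 0 (shut) to 100 (fully open), then the shift along the world's x, y, z in mm, then the turn, a rotation vector about the world's x, y, z in rad. In form: [[fingers, dx, dy, dz, wx, wy, wz], ...]. A call has 1 to 5 rows; each row shifts and turns the commanded pose from where the row before left it; what a row does not reach is not made up. A row lasts 1/12 s, in which the tool goes at most 41.7 mm and 7.16 degrees, less where a joint would pass 70% of its speed; a pose out of reach is approached as far as the arm can. A call is refused whole if a number of a shift passes 41.7 or a number of a turn 0.125, either way. A call with a gripper value outside its range is refused whole. The fingers move at their own pace and stop on an object; the grip force is fixed at half the most. Time passes only in rows, so rows that do not move let the fingers close. It gives the time, the measured TCP pose, the force, the opening and the grip force at its end, in the units of the state.
- sense(): the state, without advancing time (a new reading comes with each control period).
- capture(name): name is "scene" or "side" or "wrist"; returns a dict with "frame" (384x512x3 uint8, red, green, blue), "z_map" (384x512 float32, m along the optical axis (not along the pixel's ray), 0 where there is no reading), "fx", "fy", "cx", "cy" (pixels), "R" (3x3) and "t" (3): a world point X has camera coordinates R X + t; the wrist camera has in their place "T_tool_cam" (4x4, takes a point from camera to tool coordinates, whose origin is the TCP and whose axes are the flange's). Camera axes: x right, y down, z forward; pixel columns grow to the right and rows downward; lengths in m; the calibration is good to about 2 mm. A picture is of the moment at which its call begins: read the wrist's pose just before it.
- finish_job(): hands the job in; it is judged then, once.
Trained networks look in a picture, given as the dict that the camera call returned (one of the last four; its "shot" number tells which), for a name from the list of things; names that differ only in an ending like _2 or _b are one class to them, and where a whole thing is asked for, a point or a joint stands for the part that bears it (a point fixed in the world has none). Each returns a list of dicts, best first, with "p" (0 to 1); they miss things now and then, are a little off and sometimes report something else, mostly with a low value. They report only what shows in the picture. A call takes as long as a camera call. They do not tell look-alikes from the thing itself.
- search_frame(label, picture): "xy" ([column, row] in pixels, amid what is visible of it).
- masks_of(label, picture): "region" (384x512 bool, what is visible of it) and "xy" ([column, row] in pixels, amid what is visible of it).
The state is a dict: "time_s": time; "joints": joint angles; "joint_velocities": joint speeds; "effort": joint torques, N m; "tcp_pos": TCP position; "ee_rot": TCP orientation; "wrist_force": force on the tool from outside, world axes, zero at the start; "moment": the same for the moment, N m; "gripper_width": opening from 0.0 (shut) to 1.0 (fully open); "gripper_force": force on a finger pad.
Only numpy, scipy, OpenCV 4.12 (cv2) and the standard library are available. Lean on these libraries where they do the work, as an engineer would, in place of code of your own. Each camera call takes 0.05 s, during which the arm holds its last target. There are 200 camera calls.

## Working session

There is one attempt and no reset: what is moved stays moved. The work goes in short steps, Python scripts to look and compute and a tool call to move; the robot and the scene stay as the last step left them, time stands still between calls to the robot, and variables do not carry over. Pictures are saved under pics/ and viewed, at most 10 in all, crops included, and the job is handed in when it is done.

Besides the shell and the picture viewer there is one more tool, called as name([rows], argument=value, ...), one row to a line, values as JSON. drive_tool: Moves the arm, as the interface text tells. Its arguments: {"type":"object","properties":{"rows":{"type":"array"}},"required":["rows"]}

```bash
mkdir -p pics; cat > h.py <<'E'
import numpy as np, cv2
from station import *
def px2w(p,u,v,r=2):
    z=p["z_map"][int(v)-r:int(v)+r+1,int(u)-r:int(u)+r+1]; z=np.median(z[z>0])
    c=np.array([(u-p["cx"])/p["fx"]*z,(v-p["cy"])/p["fy"]*z,z])
    return p["R"].T@(c-p["t"])
def cloud(p,m):
    v,u=np.nonzero(m&(p["z_map"]>0)); z=p["z_map"][v,u]
    c=np.stack([(u-p["cx"])/p["fx"]*z,(v-p["cy"])/p["fy"]*z,z],1)
    return (c-p["t"])@p["R"]
E
python3 - <<'E'
from h import *
for n in("scene","side"):
    p=capture(n); cv2.imwrite(f"pics/{n}0.png",p["frame"][:,:,::-1])
    for l in("chute_pair","pair_knob","pillar_left","thick_pillar","pair_rail"):
        for d in masks_of(l,p):
            if d["p"]<.2: continue
            c=cloud(p,d["region"]); 
            print(n,l,round(d["p"],2),np.round(d["xy"]),d["region"].sum(),np.round(np.median(c,0),3) if len(c) else "")
E
```

```text
scene chute_pair 0.8 [308. 180.] 2958 [0.548 0.181 0.112]
scene pair_knob 0.72 [308. 185.] 499 [0.546 0.179 0.091]
scene pillar_left 0.54 [316. 198.] 271 [0.588 0.214 0.09 ]
scene thick_pillar 0.36 [390. 241.] 749 [0.651 0.45  0.058]
scene pair_rail 0.88 [310. 182.] 3414 [0.549 0.183 0.111]
scene pair_rail 0.29 [318. 198.] 245 [0.589 0.215 0.091]
side chute_pair 0.69 [222. 257.] 4464 [0.518 0.182 0.065]
side pair_knob 0.45 [233. 248.] 181 [0.496 0.18  0.155]
side pillar_left 0.46 [206. 247.] 150 [0.569 0.213 0.092]
side thick_pillar 0.88 [298. 191.] 303 [ 0.505 -0.158  0.102]
side pair_rail 0.96 [222. 253.] 4257 [0.517 0.183 0.069]
```

View pics/scene0.png

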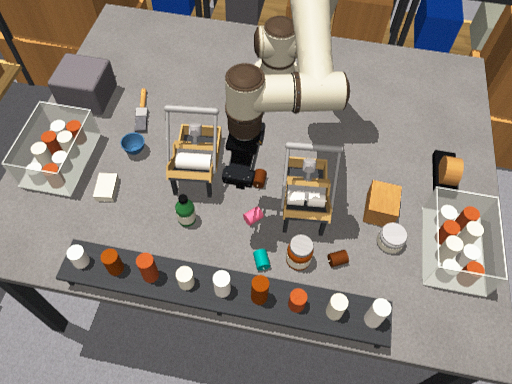

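View pics/side0.png

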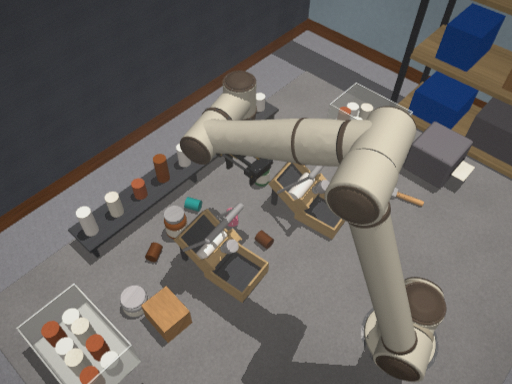

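The scene image shows the pair chute at about (308,185), with two short white candles at (292,198) and (317,198) and the knob at (310,160). The single chute is at (193,155). Next I fit the pair chute's pose from its rail, knob and side walls.

```bash
python3 - <<'E'
from h import *
from scipy.spatial import cKDTree
from scipy.optimize import minimize
C=[]
for n in("scene","side"):
    p=capture(n); c=cloud(p,np.ones((384,512),bool))
    m=(abs(c[:,0]-.53)<.2)&(abs(c[:,1]-.18)<.13)&(c[:,2]>.02)&(c[:,2]<.29)
    c=c[m]; C.append(c)
    r=c[(c[:,2]>.237)&(c[:,2]<.275)&(abs(c[:,1]-.18)<.1)]
    print(n,len(r),"rail mean",r.mean(0).round(4),"ymin/max",r[:,1].min(),r[:,1].max())
    if len(r)>10:
        o=cv2.fitLine(r[:,:2].astype(np.float32),cv2.DIST_HUBER,0,.01,.01).ravel(); print("dir",o, "zmax",r[:,2].max())
    k=c[(c[:,2]>.125)&(c[:,2]<.18)&(abs(c[:,1]-.18)<.035)]
    print(" knob pts",len(k),k.mean(0).round(4),k.min(0).round(3),k.max(0).round(3))
    w=c[(c[:,2]>.03)&(c[:,2]<.075)&(c[:,0]<.50)]
    print(" tray",len(w),w.min(0).round(3),w.max(0).round(3))
# joint fit with model pts: rail cylinder-ish, knob surface, tray walls rim
def model():
    P=[]
    for y in np.arange(-.071,.0711,.004):
        for a in np.arange(0,6.28,.5): P.append([-.024+.01*np.cos(a),y,.253+.01*np.sin(a)])
    s,cc=np.sin(np.radians(35)),np.cos(np.radians(35)); ez=np.array([-s,0,cc]); ex=np.array([cc,0,s]); k=np.array([-.039,0,.144])
    for a in np.arange(0,6.28,.25):
        q=np.cos(a)*ex+np.array([0,np.sin(a),0])
        for h in np.arange(-.017,.0171,.004): P.append(k+.02*q+h*ez)
        for r in(0,.005,.01,.015): P.append(k+r*q+.017*ez)
    for yy in(-.0645,.0645):
        for z in np.arange(.02,.0611,.005): 
            for x in np.arange(-.135,-.02,.005): P+= [[x,yy-.003,z],[x,yy+.003,z]]
    return np.array(P)
M=model()
for nm,c in(("scene",C[0]),("side",C[1]),("both",np.vstack(C))):
    T=cKDTree(c)
    # data->model for points: knob and rail only
    def f(v):
        a=v[2];R=np.array([[np.cos(a),-np.sin(a),0],[np.sin(a),np.cos(a),0],[0,0,1]])
        l=(c-[v[0],v[1],0])@R
        s=l[(l[:,2]>.12)&(l[:,2]<.28)&(abs(l[:,1])<.1)]
        d=cKDTree(M).query(s)[0]
        return np.minimum(d,.012).mean()
    best=min((minimize(f,[x,.18,a],method="Nelder-Mead",options=dict(initial_simplex=[[x,.18,a],[x+.01,.18,a],[x,.19,a],[x,.18,a+.05]])) for a in(-.15,0,.15) for x in(.52,.54,.56)),key=lambda r:r.fun)
    print(nm,best.x.round(4),np.degrees(best.x[2]).round(2),best.fun)
s=sense();print(s["tcp_pos"],s["ee_rot"],s["wrist_force"])
E
```

```text
scene 455 rail mean [0.5279 0.1778 0.2585] ymin/max 0.09847743417570595 0.25771276434036483
dir [ 0.09924873 -0.99506265  0.5280934   0.18234466] zmax 0.26785119313264566
 knob pts 283 [0.5633 0.1777 0.1459] [0.484 0.145 0.125] [0.671 0.215 0.175]
 tray 201 [0.407 0.111 0.03 ] [0.483 0.241 0.062]
side 383 rail mean [0.5138 0.1814 0.2591] ymin/max 0.09934546123070033 0.2565460855594798
dir [ 0.10217182 -0.9947668   0.51201814  0.19626296] zmax 0.2698415928417517
 knob pts 226 [0.524  0.1789 0.1501] [0.477 0.145 0.125] [0.658 0.215 0.171]
 tray 456 [0.4   0.095 0.03 ] [0.5   0.244 0.06 ]
scene [0.5464 0.1809 0.113 ] 6.47 0.007730311744669376
side [0.5414 0.1793 0.1175] 6.73 0.005944230573933898
both [0.5442 0.1801 0.1058] 6.06 0.007242373467935389
[6.24987594e-01 6.28032696e-06 2.41590731e-01] [[-2.88656290e-05 -9.99999997e-01  7.55268145e-05]
 [-9.99999999e-01  2.88677092e-05  2.75413363e-05]
 [-2.75435165e-05 -7.55260195e-05 -9.99999997e-01]] [-0.4867304   0.06044112 -0.01489017]
```

```bash
cat >> h.py <<'E'
from scipy.spatial.transform import Rotation as Ro
A=.108; s35,c35=np.sin(np.radians(35)),np.cos(np.radians(35))
EZ=np.array([-s35*np.cos(A),-s35*np.sin(A),c35]); YC=np.array([-np.sin(A),np.cos(A),0])
def Rt(sg): y=sg*YC; return np.stack([np.cross(y,-EZ),y,-EZ],1)
E
python3 - <<'E'
from h import *
s=sense(); R=np.array(s["ee_rot"])
for sg in(1,-1):
    v=Ro.from_matrix(Rt(sg)@R.T).as_rotvec(); print(sg,v.round(3),np.degrees(np.linalg.norm(v)),(v/15).round(4))
print(EZ)
E
```

```text
1 [ 0.497 -0.446 -1.414] 89.56020684984438 [ 0.0331 -0.0297 -0.0942]
-1 [-0.459 -0.511  1.621] 100.864030796242 [-0.0306 -0.0341  0.1081]
[-0.57023459 -0.0618259   0.81915204]
```

drive_tool([
  [100, 0, 0, 40, 0, 0, 0],
  [100, 0, 0, 40, 0, 0, 0],
  [100, 0, 0, 30, 0, 0, 0],
])

```text
time_s: 0.95
tcp_pos: [0.6254, -0.0003, 0.3548]
ee_rot: [[0.0, -1.0, 0.003], [-1.0, -0.0, -0.001], [0.001, -0.003, -1.0]]
wrist_force: [-0.1, -0.5, 1.4]
gripper_width: 1.002
gripper_force: 0.0
```

drive_tool([
  [100, -14, 11, 0, 0.033, -0.03, -0.094],
  [100, -14, 11, 0, 0.033, -0.03, -0.094],
  [100, -14, 11, 0, 0.033, -0.03, -0.094],
  [100, -14, 11, 0, 0.033, -0.03, -0.094],
  [100, -14, 11, 0, 0.033, -0.03, -0.094],
])

```text
time_s: 1.37
tcp_pos: [0.5544, 0.0553, 0.3518]
ee_rot: [[-0.441, -0.878, 0.184], [-0.876, 0.466, 0.124], [-0.195, -0.106, -0.975]]
wrist_force: [0.1, 0.4, 0.3]
gripper_width: 0.996
gripper_force: 0.0
```

drive_tool([
  [100, -14, 11, 0, 0.033, -0.03, -0.094],
  [100, -14, 11, 0, 0.033, -0.03, -0.094],
  [100, -14, 11, 0, 0.033, -0.03, -0.094],
  [100, -14, 11, 0, 0.033, -0.03, -0.094],
  [100, -14, 11, 0, 0.033, -0.03, -0.094],
])

```text
time_s: 1.78
tcp_pos: [0.4855, 0.1091, 0.3521]
ee_rot: [[-0.732, -0.559, 0.389], [-0.55, 0.822, 0.146], [-0.401, -0.107, -0.91]]
wrist_force: [0.2, -0.4, 0.1]
gripper_width: 0.998
gripper_force: 0.0
```

drive_tool([
  [100, -14, 11, 0, 0.033, -0.03, -0.094],
  [100, -14, 11, 0, 0.033, -0.03, -0.094],
  [100, -14, 11, 0, 0.033, -0.03, -0.094],
  [100, -14, 11, 0, 0.033, -0.03, -0.094],
  [100, -14, 11, 0, 0.033, -0.03, -0.094],
])

```text
time_s: 2.2
tcp_pos: [0.4333, 0.1491, 0.352]
ee_rot: [[-0.819, -0.227, 0.527], [-0.215, 0.973, 0.084], [-0.532, -0.045, -0.845]]
wrist_force: [0.0, 0.3, 0.7]
gripper_width: 0.998
gripper_force: 0.0
```

```bash
cat >> h.py <<'E'
def chk(sg=1,K=None):
    s=sense(); R=np.array(s["ee_rot"]); print("t",s["time_s"],"tcp",np.round(s["tcp_pos"],4),"J",np.round(s["joints"],0),"F",np.round(s["wrist_force"],1))
    print("rotfix",Ro.from_matrix(Rt(sg)@R.T).as_rotvec().round(3)); return s
E
python3 - <<'E'
from h import *
s=chk(); p=capture("wrist"); cv2.imwrite("pics/w1.png",p["frame"][:,:,::-1])
print(np.round(p["T_tool_cam"],3))
for d in masks_of("pair_knob",p):
    m=d["region"]&(p["z_map"]>0); v,u=np.nonzero(m); z=p["z_map"][v,u]
    c=np.stack([(u-p["cx"])/p["fx"]*z,(v-p["cy"])/p["fy"]*z,z,z*0+1],1)
    t=(c@p["T_tool_cam"].T)[:,:3]; w=t@np.array(s["ee_rot"]).T+s["tcp_pos"]
    print(d["p"],d["xy"],m.sum(),"tool",np.median(t,0).round(4),"world",np.median(w,0).round(4),t.min(0).round(3),t.max(0).round(3))
E
```

```text
t 2.2 tcp [0.4333 0.1491 0.352 ] J [  50.  -14.  -41.   31.  -43. -146.] F [0.  0.3 0.7]
rotfix [ 0.053 -0.041 -0.12 ]
[[ 0.001 -0.969 -0.247  0.068]
 [ 1.     0.001 -0.001 -0.001]
 [ 0.002 -0.247  0.969 -0.143]
 [ 0.     0.     0.     1.   ]]
0.6 [272.4, 140.4] 863 tool [0.0481 0.0164 0.1985] world [0.4954 0.1713 0.158 ] [ 0.028 -0.003  0.195] [0.067 0.041 0.337]
```

View pics/w1.png

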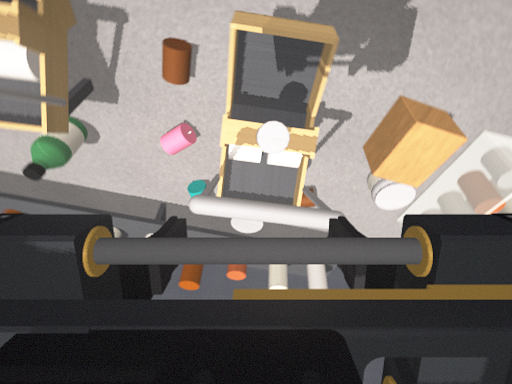

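The wrist view shows the knob's top face at about (272,137), the rail at (262,212), and the gripper clear of both.

drive_tool([
  [100, 1, 4, 0, 0.027, -0.02, -0.06],
  [100, 1, 4, -20, 0.027, -0.02, -0.06],
  [100, 1, 4, -35, 0, 0, 0],
  [100, 1, 4, -35, 0, 0, 0],
  [100, 0, 0, 0, 0, 0, 0],
])

```text
time_s: 2.72
tcp_pos: [0.4357, 0.1603, 0.2546]
ee_rot: [[-0.822, -0.115, 0.557], [-0.103, 0.993, 0.053], [-0.56, -0.014, -0.829]]
wrist_force: [-0.5, -2.4, -1.0]
gripper_width: 1.0
gripper_force: 0.0
```

```bash
cat >> h.py <<'E'
def look(name):
    s=chk(); p=capture("wrist"); cv2.imwrite(f"pics/{name}.png",p["frame"][:,:,::-1])
    for d in masks_of("pair_knob",p)[:2]:
        m=d["region"]&(p["z_map"]>0); v,u=np.nonzero(m); z=p["z_map"][v,u]
        c=np.stack([(u-p["cx"])/p["fx"]*z,(v-p["cy"])/p["fy"]*z,z,z*0+1],1)
        t=(c@p["T_tool_cam"].T)[:,:3]; t=t[t[:,2]<np.percentile(t[:,2],20)+.006]  # top face
        (a,b),r=cv2.minEnclosingCircle((t[:,:2]*1000).astype(np.float32))
        top=np.array([a/1000,b/1000,np.median(t[:,2])]); k=top+[0,0,.017]
        print(d["p"],d["xy"],len(t),"r",r,"knob tool",k.round(4),"world",(np.array(s["ee_rot"])@k+s["tcp_pos"]).round(4),"move mm",(1000*np.array(s["ee_rot"])@k).round(1))
E
python3 -c "from h import *;look('w2')"
```

```text
t 2.7167 tcp [0.4357 0.1603 0.2546] J [  44.   -8.  -57.   58.  -24. -177.] F [-0.5 -2.4 -1. ]
rotfix [ 0.016 -0.015 -0.007]
0.7 [265.3, 190.8] 1336 r 19.779804229736328 knob tool [0.004  0.0061 0.1308] world [0.5046 0.1729 0.1438] move mm [  68.9   12.6 -110.7]
0.46 [262.6, 130.1] 5767 r 128.71852111816406 knob tool [0.0372 0.0056 0.1678] world [0.498  0.1708 0.0947] move mm [  62.3   10.6 -159.9]
```

Joint 6 has reached its range limit, so I'll back up and take the equivalent half-turned grasp.

drive_tool([
  [100, 0, 0, 40, -0.07, -0.008, 0.101],
  [100, 0, 0, 20, -0.07, -0.008, 0.101],
  [100, 0, 0, 0, -0.07, -0.008, 0.101],
  [100, 0, 0, 0, -0.07, -0.008, 0.101],
  [100, 0, 0, 0, -0.07, -0.008, 0.101],
])

```text
time_s: 3.23
tcp_pos: [0.4419, 0.1657, 0.3135]
ee_rot: [[-0.623, -0.528, 0.577], [-0.607, 0.792, 0.068], [-0.493, -0.308, -0.814]]
wrist_force: [0.5, 0.1, 0.2]
gripper_width: 1.004
gripper_force: 0.0
```

```bash
python3 -c "
from h import *;s=chk(-1)"
```

```text
t 3.2333 tcp [0.4419 0.1657 0.3135] J [  49.  -11.  -49.   46.  -33. -135.] F [0.5 0.1 0.2]
rotfix [-1.48  -0.164  2.101]
```

Direction confirmed. About 2.58 rad is left, roughly 21 rows.

drive_tool([
  [100, 0, 0, 0, -0.07, -0.008, 0.1],
  [100, 0, 0, 0, -0.07, -0.008, 0.1],
  [100, 0, 0, 0, -0.07, -0.008, 0.1],
  [100, 0, 0, 0, -0.07, -0.008, 0.1],
  [100, 0, 0, 0, -0.07, -0.008, 0.1],
])

```text
time_s: 3.65
tcp_pos: [0.4418, 0.1653, 0.3129]
ee_rot: [[-0.206, -0.79, 0.578], [-0.952, 0.299, 0.069], [-0.227, -0.536, -0.813]]
wrist_force: [0.0, -0.4, 0.1]
gripper_width: 0.997
gripper_force: 0.0
```

drive_tool([
  [100, 0, 0, 0, -0.07, -0.008, 0.1],
  [100, 0, 0, 0, -0.07, -0.008, 0.1],
  [100, 0, 0, 0, -0.07, -0.008, 0.1],
  [100, 0, 0, 0, -0.07, -0.008, 0.1],
  [100, 0, 0, 0, -0.07, -0.008, 0.1],
])

```text
time_s: 4.07
tcp_pos: [0.4418, 0.1653, 0.313]
ee_rot: [[0.285, -0.765, 0.578], [-0.951, -0.301, 0.071], [0.12, -0.57, -0.813]]
wrist_force: [0.0, -0.4, -1.1]
gripper_width: 1.001
gripper_force: 0.0
```

drive_tool([
  [100, 0, 0, 0, -0.07, -0.008, 0.1],
  [100, 0, 0, 0, -0.07, -0.008, 0.1],
  [100, 0, 0, 0, -0.07, -0.008, 0.1],
  [100, 0, 0, 0, -0.07, -0.008, 0.1],
  [100, 0, 0, 0, -0.07, -0.008, 0.1],
])

```text
time_s: 4.48
tcp_pos: [0.4418, 0.1653, 0.3129]
ee_rot: [[0.674, -0.461, 0.577], [-0.605, -0.793, 0.073], [0.424, -0.398, -0.813]]
wrist_force: [-0.3, 0.2, 0.1]
gripper_width: 1.001
gripper_force: 0.0
```

drive_tool([
  [100, 0, 0, 0, -0.07, -0.008, 0.1],
  [100, 0, 0, 0, -0.07, -0.008, 0.1],
  [100, 0, 0, 0, -0.07, -0.008, 0.1],
  [100, 0, 0, 0, -0.07, -0.008, 0.1],
  [100, 0, 0, 0, -0.07, -0.008, 0.1],
])

```text
time_s: 4.9
tcp_pos: [0.4418, 0.1653, 0.313]
ee_rot: [[0.818, 0.01, 0.575], [-0.04, -0.996, 0.074], [0.574, -0.084, -0.815]]
wrist_force: [0.7, -0.1, -0.8]
gripper_width: 0.998
gripper_force: 0.0
```

```bash
sed -i 's/s=chk(); p=cap/s=chk(-1); p=cap/' h.py; python3 -c "
from h import *;look('w3')"
```

```text
t 4.9 tcp [0.4418 0.1653 0.313 ] J [ 49. -12. -49.  45. -33.   6.] F [ 0.7 -0.1 -0.8]
rotfix [-0.084 -0.002  0.098]
0.61 [264.5, 223.1] 892 r 19.73664665222168 knob tool [-0.0459  0.0076  0.1743] world [0.5047 0.1725 0.144 ] move mm [  62.9    7.1 -169. ]
```

drive_tool([
  [100, 4, 1, -20, -0.042, 0, 0.049],
  [100, 4, 1, -25, -0.042, 0, 0.049],
  [100, 4, 0, -25, 0, 0, 0],
  [100, 0, 0, 0, 0, 0, 0],
])

```text
time_s: 5.33
tcp_pos: [0.4539, 0.1639, 0.2446]
ee_rot: [[0.816, 0.098, 0.569], [0.085, -0.995, 0.05], [0.571, 0.007, -0.821]]
wrist_force: [0.7, -1.6, -0.1]
gripper_width: 1.002
gripper_force: 0.0
```

```bash
python3 -c "
from h import *;look('w4')"
```

```text
t 5.3333 tcp [0.4539 0.1639 0.2446] J [ 38.  -6. -58.  68. -19.  -4.] F [ 0.7 -1.6 -0.1]
rotfix [ 0.008 -0.002  0.009]
0.95 [254.1, 215.4] 1445 r 19.867416381835938 knob tool [-0.0153 -0.0042  0.112 ] world [0.5047 0.1724 0.144 ] move mm [  50.8    8.5 -100.7]
```

drive_tool([
  [100, 5, 2, -17, 0.004, 0, 0.004],
  [100, 6, 2, -17, 0.004, 0, 0.004],
  [100, 6, 1, -17, 0, 0, 0],
  [100, 0, 0, 0, 0, 0, 0],
])

```text
time_s: 5.77
tcp_pos: [0.4713, 0.1712, 0.2247]
ee_rot: [[0.805, 0.103, 0.585], [0.086, -0.995, 0.055], [0.588, 0.006, -0.809]]
wrist_force: [1.0, -1.2, -0.0]
gripper_width: 1.0
gripper_force: 0.0
```

```bash
python3 -c "
from h import *;look('w5')"
```

```text
t 5.7667 tcp [0.4713 0.1712 0.2247] J [ 23.  -2. -59. 100. -10. -23.] F [ 1.  -1.2 -0. ]
rotfix [0.004 0.018 0.005]
0.85 [259.9, 226.1] 1250 r 31.853322982788086 knob tool [0.0015 0.002  0.0851] world [0.5225 0.1741 0.1567] move mm [ 51.2   2.9 -67.9]
```

The arm hit joint 5's limit here, so this wrist branch can't reach the grasp. I'll fit the arm's kinematics and look for a branch that does reach.

```bash
cat > kin.py <<'E'
import numpy as np, itertools
from scipy.spatial.transform import Rotation as Ro
from scipy.optimize import least_squares
def fk(q,L,s4=-1,s6=-1,C=None):
    q=np.radians(q); h,L2,L4,o5,L6=L
    R=lambda a,t:Ro.from_euler(a,t).as_matrix()
    A=R('z',q[0]); B=A@R('y',q[1]); D=B@R('y',-q[2])@R('x',s4*q[3]); E=D@R('y',-q[4])@R('x',s6*q[5])
    p=np.array([0,0,h])+B@[0,0,L2]+D@[L4,-o5,0]+E@[L6,0,0]
    return p,E
LO=np.array([-179.83,-69.29,-61.27,-181.25,-171.15,-9.14*0-177.46]);HI=np.array([179.83,118.12,80.66,117.63,-9.14,177.46])
E
python3 - <<'E'
from kin import *
from h import sense
s=sense()
q0=[14.817,22.042,.453,0,-68.411,-14.817]; R0=np.array([[0,-1,0],[-1,0,0],[0,0,-1.]])
D=[(q0,[.625,0,.2416],R0,1),(s["joints"],s["tcp_pos"],np.array(s["ee_rot"]),1),
([49,-12,-49,45,-33,6],[.4418,.1653,.313],None,.1),([38,-6,-58,68,-19,-4],[.4539,.1639,.2446],None,.1),([50,-14,-41,31,-43,-146],[.4333,.1491,.352],None,.1),([44,-8,-57,58,-24,-177],[.4357,.1603,.2546],None,.1)]
for s4,s6 in itertools.product((1,-1),(1,-1)):
    C=fk(q0,np.zeros(5),s4,s6)[1].T@R0
    f=lambda L:np.concatenate([w*(fk(q,L,s4,s6)[0]-p) for q,p,_,w in D])
    r=least_squares(f,[.2,.4,.4,.15,.3])
    e=Ro.from_matrix((fk(s["joints"],r.x,s4,s6)[1]@C).T@D[1][2]).magnitude()
    print(s4,s6,r.x.round(4),"res mm",(1000*np.abs(f(r.x)).max()).round(2),"rot err deg",np.degrees(e).round(2),C.round(2).tolist())
E
```

```text
1 1 [0.4934 0.5725 0.4224 0.0914 0.5872] res mm 116.36 rot err deg 178.2 [[0.0, 0.0, 1.0], [-0.87, 0.49, -0.0], [-0.49, -0.87, 0.0]]
1 -1 [0.4934 0.5725 0.4224 0.0914 0.5872] res mm 116.36 rot err deg 162.04 [[0.0, 0.0, 1.0], [-1.0, -0.0, 0.0], [-0.0, -1.0, 0.0]]
-1 1 [0.1612 0.5644 0.422  0.1598 0.2874] res mm 0.65 rot err deg 16.42 [[0.0, 0.0, 1.0], [-0.87, 0.49, -0.0], [-0.49, -0.87, 0.0]]
-1 -1 [0.1612 0.5644 0.422  0.1598 0.2874] res mm 0.65 rot err deg 0.0 [[0.0, 0.0, 1.0], [-1.0, -0.0, 0.0], [-0.0, -1.0, 0.0]]
```

```bash
cat >> kin.py <<'E'
L=[.1612,.5644,.422,.1598,.2874]; C=np.array([[0,0,1],[-1,0,0],[0,-1,0.]])
def pose(q): p,E=fk(q,L); return p,E@C
def ik(p,R,q):
    def f(q): a,b=pose(q); return np.r_[(a-p)*10,Ro.from_matrix(b.T@R).as_rotvec()]
    r=least_squares(f,np.clip(q,LO+.1,HI-.1),bounds=(LO,HI),x_scale=50); return r.x,np.abs(r.fun).max()
E
cat > s.py <<'E'
from kin import *
from h import EZ,Rt
K=np.array([.5047,.1727,.144]); rng=np.random.default_rng(0)
YC=Rt(1)[:,1]
for dl in(0,8):          # lean reduction (deg)
  for sg in(1,-1):
    Rq=Ro.from_rotvec(np.radians(dl)*YC*1).as_matrix()@Rt(sg)
    for d in(0,.05,.12):
      S=set()
      for _ in range(50):
        q,e=ik(K+d*(-Rq[:,2] if d>.06 else EZ),Rq,rng.uniform(LO,HI))
        if e<2e-3: S.add(tuple(int(x) for x in q.round()))
      print("lean",np.degrees(np.arccos(-Rq[2,2])).round(),sg,d,sorted(S))
E
timeout 500 python3 s.py
```

```text
lean 35.0 1 0 []
lean 35.0 1 0.05 []
lean 35.0 1 0.12 [(39, -7, -60, 69, -19, 174)]
lean 35.0 -1 0 []
lean 35.0 -1 0.05 []
lean 35.0 -1 0.12 [(39, -7, -60, 69, -19, -6)]
lean 27.0 1 0 []
lean 27.0 1 0.05 [(37, 3, -54, 57, -16, -175)]
lean 27.0 1 0.12 [(47, -4, -47, 35, -31, -158)]
lean 27.0 -1 0 []
lean 27.0 -1 0.05 [(37, 3, -54, 57, -16, 5)]
lean 27.0 -1 0.12 [(47, -4, -47, 35, -31, 22)]
```

```bash
cat > s2.py <<'E'
from kin import *
from h import EZ,Rt
K=np.array([.5047,.1727,.144]); rng=np.random.default_rng(1)
def tgt(sg,dl,ps,a,d=0):
    R=Ro.from_rotvec(ps*EZ).as_matrix()@Rt(sg)       # roll about knob axis
    R=Ro.from_rotvec(dl*R[:,1]*sg).as_matrix()@R     # tilt about tool y; + = steeper
    return K+d*EZ+a*EZ,R
def run(sg,dr,pr,d=0,n=40):
    out=[]
    lo=np.r_[LO+1,dr[0],pr[0],-.002];hi=np.r_[HI-1,dr[1],pr[1],.012]; 
    def f(v):
        p,R=tgt(sg,*v[6:],d); a,b=pose(v[:6]); return np.r_[(a-p)*10,Ro.from_matrix(b.T@R).as_rotvec(),.02*v[6],.02*v[7]]
    for _ in range(n):
        r=least_squares(f,rng.uniform(lo,hi),bounds=(lo,hi),x_scale=np.r_[[50]*6,.3,.3,.01],max_nfev=150)
        e=np.abs(r.fun[:6]).max()
        if e<6e-3: out.append((tuple(int(x) for x in r.x[:6].round()),np.degrees(r.x[6:8]).round(0).astype(int).tolist(),round(1000*r.x[8]),round(e,4)))
    seen={}
    for o in out: seen[o[0]]=o
    for o in sorted(seen.values(),key=lambda o:abs(o[1][0])+abs(o[1][1]))[:6]: print(sg,d,*o)
if __name__=="__main__":
    for sg in(1,-1): run(sg,(-1.3,.5),(-.6,.6))
E
timeout 550 python3 s2.py
```

```text
1 0 (29, 8, -56, 75, -10, 175) [9, 1] 12 0.0001
1 0 (33, 8, -54, 63, -12, -176) [10, 1] 12 0.0001
1 0 (34, 8, -53, 61, -13, -175) [10, 1] 12 0.0001
1 0 (1, 10, -44, -159, -10, 71) [-11, -2] -2 0.0001
1 0 (1, 9, -44, -159, -10, 71) [-12, -2] 7 0.0001
1 0 (1, 10, -44, -160, -10, 71) [-11, -3] -2 0.0001
-1 0 (29, 8, -56, 75, -10, -5) [9, 1] 12 0.0001
-1 0 (34, 8, -53, 60, -13, 5) [10, 0] 11 0.0006
-1 0 (1, 10, -44, -159, -10, -109) [-11, -2] -2 0.0001
-1 0 (39, 11, -46, 35, -19, 24) [14, -1] 0 0.0001
-1 0 (41, 10, -44, 29, -23, 29) [15, -1] 12 0.0003
-1 0 (-1, 11, -49, -167, -20, -101) [-14, -3] -2 0.0006
```

```bash
cat > plan.py <<'E'
from s2 import *
from h import sense
D=np.radians(11)
def to(p,R,s):
    print("shift mm",((p-s["tcp_pos"])*1000).round(1),"turn",Ro.from_matrix(R@np.array(s["ee_rot"]).T).as_rotvec().round(3))
if __name__=="__main__":
    s=sense(); q=np.array([45,-5,-47,40,-30,20.])
    print(np.array(s["tcp_pos"]).round(4),np.round(s["joints"],1),s["time_s"])
    for t,d in((.12,0),(.08,0),(.04,0),(.02,0),(0,0),(0,.025),(0,.05)):
        p,R=tgt(-1,D,0,.010,d); p=p-t*R[:,2]; q,e=ik(p,R,q); print(t,d,p.round(4),q.round(0),round(e,4))
        if t==.12: to(p,R,s)
    print("axis",R[:,2],"EZ",EZ)
E
python3 plan.py
```

```text
[0.4708 0.1706 0.225 ] [ 22.9  -2.4 -59.3  99.  -10.3 -23. ] 5.8667
0.12 0 [0.4505 0.1668 0.2618] [ 48.  -4. -41.  26. -37.  29.] 0.0
shift mm [-20.3  -3.8  36.8] turn [-0.018  0.208  0.008]
0.08 0 [0.4666 0.1686 0.2253] [ 45.   0. -45.  31. -30.  26.] 0.0
0.04 0 [0.4828 0.1703 0.1887] [ 42.   4. -48.  38. -22.  21.] 0.0
0.02 0 [0.4909 0.1712 0.1705] [ 39.   6. -50.  45. -18.  16.] 0.0
0 0 [0.499  0.1721 0.1522] [ 35.   9. -52.  56. -14.   8.] 0.0
0 0.025 [0.4847 0.1705 0.1727] [ 40.   6. -50.  44. -19.  16.] 0.0
0 0.05 [0.4705 0.169  0.1931] [ 43.   3. -49.  38. -23.  20.] 0.0
axis [ 0.40436686  0.04384221 -0.91354546] EZ [-0.57023459 -0.0618259   0.81915204]
```

drive_tool([
  [100, -5, -1, 12, 0, 0.02, 0],
  [100, -5, -1, 12, -0.005, 0.045, 0.002],
  [100, -5, -1, 12, -0.005, 0.045, 0.002],
  [100, -5, -1, 0, -0.005, 0.05, 0.002],
  [100, 0, 0, 0, 0, 0.05, 0.002],
])

```text
time_s: 6.28
tcp_pos: [0.4725, 0.1675, 0.252]
ee_rot: [[0.856, 0.099, 0.508], [0.087, -0.995, 0.047], [0.51, 0.004, -0.86]]
wrist_force: [1.3, -0.2, 1.1]
gripper_width: 0.997
gripper_force: 0.0
```

```bash
python3 plan.py|head -3;  python3 -c "
from h import *;look('w6')"
```

```text
[0.4725 0.1675 0.252 ] [ 43.2  -3.2 -49.4  46.  -25.9  13.7] 6.2833
0.12 0 [0.4505 0.1668 0.2618] [ 48.  -4. -41.  26. -37.  29.] 0.0
shift mm [-22.   -0.7   9.8] turn [-0.008  0.117  0.009]
t 6.2833 tcp [0.4725 0.1675 0.252 ] J [ 43.  -3. -49.  46. -26.  14.] F [ 1.3 -0.2  1.1]
rotfix [ 0.012 -0.074  0.009]
0.75 [257.3, 222.3] 1116 r 36.165653228759766 knob tool [-0.0033 -0.0014  0.1092] world [0.525  0.1738 0.1563] move mm [ 52.5   6.2 -95.7]
0.66 [492.4, 140.2] 550 r 30.202739715576172 knob tool [0.0519 0.3462 0.2592] world [ 0.6828 -0.1603  0.0569] move mm [ 210.3 -327.8 -195.1]
```

drive_tool([
  [100, -7, 0, 5, -0.002, 0.04, 0.003],
  [100, -7, 0, 5, -0.003, 0.04, 0.003],
  [100, -8, -1, 0, -0.003, 0.037, 0.003],
  [100, 0, 0, 0, 0, 0, 0],
])

```text
time_s: 6.72
tcp_pos: [0.4529, 0.1672, 0.2635]
ee_rot: [[0.906, 0.108, 0.41], [0.099, -0.994, 0.044], [0.412, 0.001, -0.911]]
wrist_force: [0.5, -0.0, 1.1]
gripper_width: 1.0
gripper_force: 0.0
```

```bash
python3 plan.py|head -3;  python3 -c "
from h import *;look('w7')"
```

```text
[0.4529 0.1672 0.2635] [ 47.5  -3.9 -41.3  27.  -36.9  29.3] 6.7167
0.12 0 [0.4505 0.1668 0.2618] [ 48.  -4. -41.  26. -37.  29.] 0.0
shift mm [-2.5 -0.4 -1.7] turn [ 0.001  0.006 -0.001]
t 6.7167 tcp [0.4529 0.1672 0.2635] J [ 47.  -4. -41.  27. -37.  29.] F [ 0.5 -0.   1.1]
rotfix [ 0.021 -0.185 -0.001]
0.91 [256.8, 194.7] 1217 r 19.353172302246094 knob tool [-0.0036  0.0004  0.1303] world [0.5031 0.1721 0.1432] move mm [  50.2    4.9 -120.2]
0.52 [230.0, 154.7] 152 r 23.822616577148438 knob tool [ 0.0244 -0.0302  0.2272] world [0.5649 0.2096 0.0665] move mm [ 112.    42.4 -197. ]
```

View pics/w7.png

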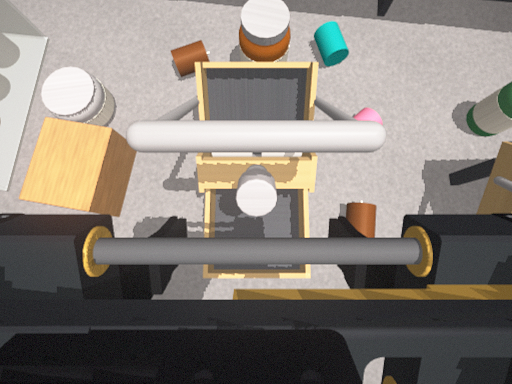

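The knob sits at (257,195), centred between the fingers, with the rail well above it at row 136. Next I descend along the tool axis.

drive_tool([
  [100, 5, 1, -22, 0, 0.005, 0],
  [100, 8, 1, -20, 0, 0, 0],
  [100, 8, 1, -20, 0, 0, 0],
  [100, 8, 1, -18, 0, 0, 0],
  [100, 0, 0, 0, 0, 0, 0],
])

```text
time_s: 7.23
tcp_pos: [0.4803, 0.167, 0.1769]
ee_rot: [[0.912, 0.106, 0.397], [0.102, -0.994, 0.033], [0.398, 0.01, -0.917]]
wrist_force: [-0.0, -0.6, -1.3]
gripper_width: 1.001
gripper_force: 0.0
```

```bash
sed -i 's/if t==.12: to/if t in(0,.12) and d in(0,.05): to/' plan.py; python3 plan.py
```

```text
[0.4803 0.167  0.1769] [ 40.9   5.1 -49.5  41.1 -20.9  18.6] 7.2333
0.12 0 [0.4505 0.1668 0.2618] [ 48.  -4. -41.  26. -37.  29.] 0.0
shift mm [-29.8  -0.1  84.9] turn [ 0.011 -0.008  0.001]
0.08 0 [0.4666 0.1686 0.2253] [ 45.   0. -45.  31. -30.  26.] 0.0
0.04 0 [0.4828 0.1703 0.1887] [ 42.   4. -48.  38. -22.  21.] 0.0
0.02 0 [0.4909 0.1712 0.1705] [ 39.   6. -50.  45. -18.  16.] 0.0
0 0 [0.499  0.1721 0.1522] [ 35.   9. -52.  56. -14.   8.] 0.0
shift mm [ 18.7   5.1 -24.7] turn [ 0.011 -0.008  0.001]
0 0.025 [0.4847 0.1705 0.1727] [ 40.   6. -50.  44. -19.  16.] 0.0
0 0.05 [0.4705 0.169  0.1931] [ 43.   3. -49.  38. -23.  20.] 0.0
shift mm [-9.8  2.  16.3] turn [ 0.011 -0.008  0.001]
axis [ 0.40436686  0.04384221 -0.91354546] EZ [-0.57023459 -0.0618259   0.81915204]
```

drive_tool([
  [100, 5, 2, -5, 0.006, -0.004, 0],
  [100, 4, 1, -6, 0.005, -0.004, 0],
  [100, 4, 1, -7, 0, 0, 0],
  [100, 4, 1, -7, 0, 0, 0],
  [100, 0, 0, 0, 0, 0, 0],
])

```text
time_s: 7.65
tcp_pos: [0.4986, 0.1734, 0.1558]
ee_rot: [[0.906, 0.107, 0.41], [0.096, -0.994, 0.048], [0.412, -0.004, -0.911]]
wrist_force: [-0.1, -0.5, -0.1]
gripper_width: 1.001
gripper_force: 0.0
```

```bash
python3 plan.py | grep -B0 -A1 -E "^0 0 |^\[" ; python3 -c "
from h import *;look('w8')"
```

```text
[0.4986 0.1734 0.1558] [ 35.2   8.2 -52.4  56.1 -13.7   7.7] 7.65
0.12 0 [0.4505 0.1668 0.2618] [ 48.  -4. -41.  26. -37.  29.] 0.0
--
0 0 [0.499  0.1721 0.1522] [ 35.   9. -52.  56. -14.   8.] 0.0
shift mm [ 0.4 -1.3 -3.6] turn [-0.005  0.006  0.001]
t 7.65 tcp [0.4986 0.1734 0.1558] J [ 35.   8. -52.  56. -14.   8.] F [-0.1 -0.5 -0.1]
rotfix [ 0.016 -0.185  0.   ]
0.86 [259.8, 229.1] 1798 r 35.59817123413086 knob tool [0.0148 0.0014 0.0135] world [0.5177 0.174  0.1496] move mm [19.1  0.6 -6.2]
```

View pics/w8.png

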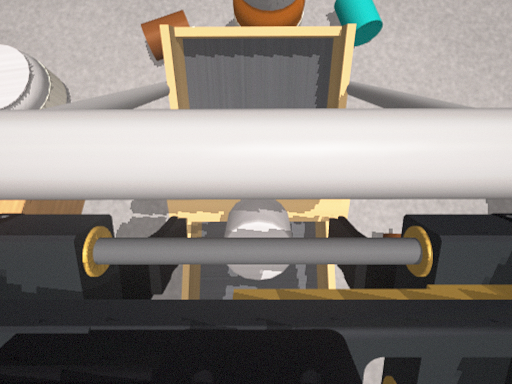

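The knob at (258,240) is between the open fingers and the rail is clear. I'll lower slightly and close.

drive_tool([
  [100, 0, -1, -3, -0.003, 0.005, 0],
  [30, 0, 0, 0, 0, 0, 0],
  [0, 0, 0, 0, 0, 0, 0],
  [0, 0, 0, 0, 0, 0, 0],
  [0, 0, 0, 0, 0, 0, 0],
])

```text
time_s: 8.17
tcp_pos: [0.499, 0.1736, 0.1538]
ee_rot: [[0.907, 0.108, 0.406], [0.097, -0.994, 0.047], [0.409, -0.004, -0.912]]
wrist_force: [-0.9, 0.2, 0.2]
gripper_width: 0.783
gripper_force: 0.0
```

drive_tool([
  [0, 0, 0, 0, 0, 0, 0],
  [0, 0, 0, 0, 0, 0, 0],
  [0, 0, 0, 0, 0, 0, 0],
])

```text
time_s: 8.42
tcp_pos: [0.499, 0.1734, 0.1536]
ee_rot: [[0.908, 0.107, 0.406], [0.097, -0.994, 0.047], [0.409, -0.003, -0.913]]
wrist_force: [-0.6, -0.4, 0.0]
gripper_width: 0.556
gripper_force: 0.0
```

drive_tool([
  [0, 0, 0, 0, 0, 0, 0],
  [0, 0, 0, 0, 0, 0, 0],
  [0, 0, 0, 0, 0, 0, 0],
  [0, 0, 0, 0, 0, 0, 0],
])

```text
time_s: 8.75
tcp_pos: [0.499, 0.1732, 0.1535]
ee_rot: [[0.908, 0.107, 0.406], [0.096, -0.994, 0.047], [0.409, -0.003, -0.913]]
wrist_force: [-0.6, -0.5, -0.5]
gripper_width: 0.457
gripper_force: 30.0
```

The opening is 40 mm at 30 N, so the knob is gripped. Now pull it out along its axis.

drive_tool([
  [0, -4, -0.4, 5.7, 0, 0, 0],
  [0, -4, -0.4, 5.7, 0, 0, 0],
  [0, -4, -0.4, 5.7, 0, 0, 0],
  [0, -4, -0.4, 5.7, 0, 0, 0],
  [0, 0, 0, 0, 0, 0, 0],
])

```text
time_s: 9.17
tcp_pos: [0.4826, 0.1714, 0.177]
ee_rot: [[0.907, 0.106, 0.406], [0.096, -0.994, 0.046], [0.409, -0.003, -0.913]]
wrist_force: [-3.6, -3.5, 5.3]
gripper_width: 0.454
gripper_force: 30.0
```

drive_tool([
  [0, -4, -0.4, 5.7, 0, 0, 0],
  [0, -4, -0.4, 5.7, 0, 0, 0],
  [0, -4, -0.4, 5.7, 0, 0, 0],
  [0, 0, 0, 0, 0, 0, 0],
])

```text
time_s: 9.5
tcp_pos: [0.4707, 0.1702, 0.1941]
ee_rot: [[0.907, 0.107, 0.407], [0.096, -0.994, 0.047], [0.409, -0.003, -0.912]]
wrist_force: [-0.9, -3.1, 2.4]
gripper_width: 0.453
gripper_force: 30.0
```

drive_tool([
  [0, -1, -0.1, 1.5, 0, 0, 0],
  [0, 0, 0, 0, 0, 0, 0],
  [0, 0, 0, 0, 0, 0, 0],
  [0, 0, 0, 0, 0, 0, 0],
  [0, 0, 0, 0, 0, 0, 0],
])

```text
time_s: 9.92
tcp_pos: [0.4704, 0.1701, 0.1945]
ee_rot: [[0.908, 0.107, 0.406], [0.096, -0.994, 0.046], [0.408, -0.003, -0.913]]
wrist_force: [5.8, -3.6, -2.1]
gripper_width: 0.454
gripper_force: 30.0
```

drive_tool([
  [0, 0, 0, 0, 0, 0, 0],
  [0, 0, 0, 0, 0, 0, 0],
  [0, 0, 0, 0, 0, 0, 0],
  [0, 0, 0, 0, 0, 0, 0],
])

```text
time_s: 10.25
tcp_pos: [0.4704, 0.1702, 0.1945]
ee_rot: [[0.908, 0.107, 0.406], [0.096, -0.994, 0.046], [0.408, -0.003, -0.913]]
wrist_force: [6.6, -2.3, -1.6]
gripper_width: 0.452
gripper_force: 30.0
```

```bash
cat > c.py <<'E'
import sys
from h import *
a=capture("scene");b=capture("side")
im=np.hstack([cv2.resize(a["frame"][120:260,230:370],(400,400)),cv2.resize(b["frame"][180:320,150:290],(400,400))])
cv2.imwrite(f"pics/{sys.argv[1]}.png",im[:,:,::-1]); chk(-1)
for p in(a,b):
    for d in masks_of("pillar_left",p):
        c=cloud(p,d["region"])
        if d["p"]>.15 and len(c): print(round(d["p"],2),np.round(d["xy"]),np.median(c,0).round(3))
E
python3 c.py m1
```

```text
t 10.35 tcp [0.4704 0.1702 0.1945] J [ 43.   3. -49.  38. -23.  20.] F [ 4.2 -2.9 -1.7]
rotfix [ 0.018 -0.189  0.001]
0.49 [317. 168.] [0.437 0.206 0.045]
0.57 [244. 282.] [0.428 0.198 0.044]
0.42 [212. 253.] [0.531 0.198 0.069]
```

View pics/m1.png

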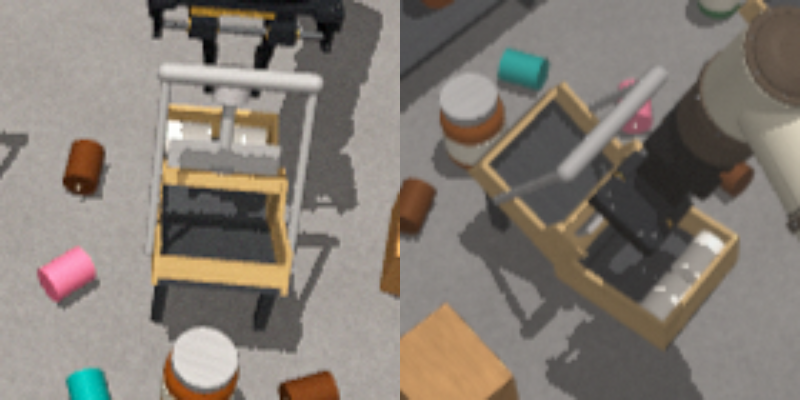

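Both candles lie in the tray: (685,275) in the right half of the picture, and (190,145) and (248,150) in the left half. The gate is out against its stop, so now I push the knob home.

drive_tool([
  [0, 4.5, 0.5, -6.5, 0, 0, 0],
  [0, 4.5, 0.5, -6.5, 0, 0, 0],
  [0, 4.5, 0.5, -6.5, 0, 0, 0],
  [0, 4.5, 0.5, -6.5, 0, 0, 0],
  [0, 4, 0.4, -5.7, 0, 0, 0],
])

```text
time_s: 10.87
tcp_pos: [0.4925, 0.1726, 0.1626]
ee_rot: [[0.908, 0.106, 0.406], [0.096, -0.994, 0.046], [0.408, -0.003, -0.913]]
wrist_force: [7.4, -3.8, -2.3]
gripper_width: 0.453
gripper_force: 30.0
```

drive_tool([
  [0, 3, 0.3, -4.3, 0, 0, 0],
  [0, 3, 0.3, -4.3, 0, 0, 0],
  [0, 1, 0.1, -1.5, 0, 0, 0],
  [0, 1, 0.1, -1.5, 0, 0, 0],
  [0, 0, 0, 0, 0, 0, 0],
])

```text
time_s: 11.28
tcp_pos: [0.4995, 0.1733, 0.1533]
ee_rot: [[0.906, 0.108, 0.408], [0.097, -0.994, 0.048], [0.411, -0.004, -0.912]]
wrist_force: [-16.2, -3.0, 19.3]
gripper_width: 0.454
gripper_force: 30.0
```

The knob is against its home stop with about 25 N of reaction. I'll ease off, release, and retreat along the tool axis.

drive_tool([
  [0, -0.7, 0, 1, 0, 0, 0],
  [100, 0, 0, 0, 0, 0, 0],
  [100, 0, 0, 0, 0, 0, 0],
  [100, 0, 0, 0, 0, 0, 0],
  [100, 0, 0, 0, 0, 0, 0],
])

```text
time_s: 11.7
tcp_pos: [0.4992, 0.174, 0.1521]
ee_rot: [[0.908, 0.108, 0.405], [0.097, -0.994, 0.047], [0.408, -0.004, -0.913]]
wrist_force: [0.2, 0.7, 0.8]
gripper_width: 0.67
gripper_force: 0.0
```

drive_tool([
  [100, 0, 0, 0, 0, 0, 0],
  [100, 0, 0, 0, 0, 0, 0],
  [100, 0, 0, 0, 0, 0, 0],
  [100, 0, 0, 0, 0, 0, 0],
])

```text
time_s: 12.03
tcp_pos: [0.4993, 0.1738, 0.1525]
ee_rot: [[0.908, 0.107, 0.406], [0.097, -0.994, 0.047], [0.409, -0.003, -0.913]]
wrist_force: [-0.3, 0.6, 0.2]
gripper_width: 0.954
gripper_force: 0.0
```

drive_tool([
  [100, -4, -0.5, 9, 0, 0, 0],
  [100, -6, -0.6, 13.5, 0, 0, 0],
  [100, -8, -0.8, 18, 0, 0, 0],
  [100, -8, -0.8, 18, 0, 0, 0],
  [100, -8, -0.8, 18, 0, 0, 0],
])

```text
time_s: 12.45
tcp_pos: [0.4647, 0.1704, 0.2297]
ee_rot: [[0.908, 0.108, 0.405], [0.097, -0.994, 0.047], [0.408, -0.004, -0.913]]
wrist_force: [-0.1, 0.1, 0.2]
gripper_width: 1.0
gripper_force: 0.0
```

drive_tool([
  [100, -8, -0.8, 18, 0, 0, 0],
  [100, -8, -0.8, 18, 0, 0, 0],
  [100, 0, 0, 0, 0, 0, 0],
])

```text
time_s: 12.7
tcp_pos: [0.4497, 0.1701, 0.2694]
ee_rot: [[0.905, 0.109, 0.411], [0.096, -0.994, 0.053], [0.415, -0.009, -0.91]]
wrist_force: [-0.1, 0.4, 0.3]
gripper_width: 0.999
gripper_force: 0.0
```

```bash
python3 c.py m2;  python3 -c "
from h import *;look('w9')"
```

```text
t 12.8 tcp [0.4492 0.1689 0.2657] J [ 48.  -4. -41.  26. -37.  29.] F [-0.4 -0.2 -0.4]
rotfix [ 0.015 -0.188 -0.   ]
0.57 [318. 168.] [0.448 0.211 0.041]
0.5 [197. 139.] [ 0.467 -0.186  0.127]
0.35 [194. 161.] [ 0.535 -0.175  0.102]
0.59 [243. 279.] [0.429 0.195 0.044]
t 12.9 tcp [0.449  0.1681 0.2641] J [ 48.  -4. -41.  26. -37.  29.] F [-0.3  0.2 -0.2]
rotfix [ 0.018 -0.19   0.001]
0.95 [260.7, 189.8] 1283 r 19.92487144470215 knob tool [-1.000e-04  2.100e-03  1.325e-01] world [0.5027 0.1721 0.143 ] move mm [  53.8    4.  -121. ]
```

View pics/w9.png

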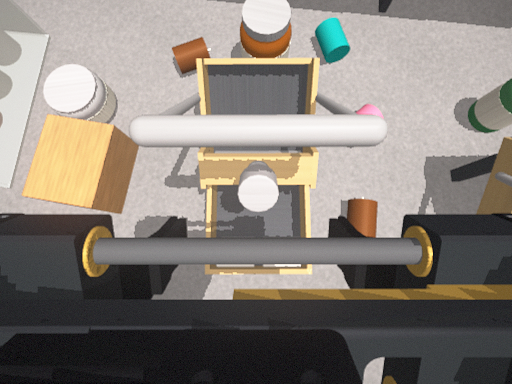

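View pics/m2.png

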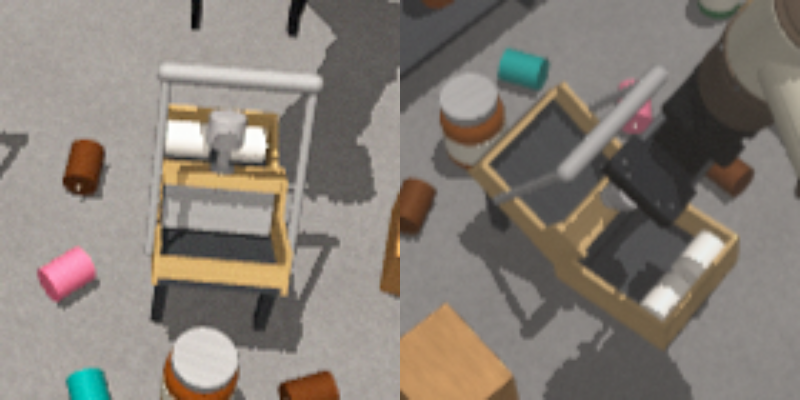

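The knob reads (0.503, 0.172, 0.143), the same as its home position measured earlier. Both candles are in the tray, at (690,270) in the right half of the picture, the gate is down, and the gripper is clear of everything.

```bash
python3 -c "
from station import *;print(finish_job())"
```

```text
the job is handed in; nothing more can be done
None
```

The job is handed in: both slim candles are in chute_pair's catch tray, its gate knob is pushed fully home, and I did not touch the other chute or the other goods.

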